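# Roll the tread inserts home in a step rail

## Task

Take the hand roller out of its stand and roll it along the row of tread inserts in the aluminium rail, from one end to the other, with firm but not heavy pressure, until every insert sits fully home. Touch the rail and its inserts only with the roller, put the roller back upright in its stand with its guard plate resting on the block, and leave the cup, the bolt and the bracket where they are.

Things in the scene. Friction and masses are not known exactly. Their poses are not given: they have to be found in the camera images.
- roller: hand roller standing in its stand, 0.25 to 0.4 kg. Origin at the lowest point of its wheel, z up through the handle; rolls along its y (axle along x). Free-turning rubber wheel 44 mm diameter, 26 mm wide. Steel guard plate 60 (x) x 66 (y) mm, from 50 to 56 mm above the origin. Square wooden handle 26 x 26 mm, to be gripped, from 56 to 114 mm above the origin
- wheel (a joint): turn of the roller's wheel about its axle, rad, 0 at the start (22 mm of rolling per rad, either sign)
- stand: fixed wooden block 78 (x) x 84 (y) x 56 mm high, origin at the centre of its underside. The wheel hangs in its through pocket 45 (x) x 51 (y) mm (about 3.5 mm free on each side) and the guard plate rests on the block's top; the roller's origin is then 6 mm above the stand's origin and their axes agree
- rail: fixed aluminium step-edge channel, 52 (x) x 212 (y) mm, walls 22 mm high, origin at the centre of its underside, long axis y. Eight hard ribbed tread inserts stand in it in one row along y at x = 0, insert 1 at y = -0.084, then every 24 mm up to insert 8 at y = +0.084; each is 26 mm wide (x) and 23 mm long (y)
- row_mid (a point): point on the rail, 38 mm above its origin: the nominal top of a seated insert at mid-row. The bed is uneven: true seated tops are up to 8 mm higher or lower there and slope along y by up to 0.03 rad either way; no pose shows it, so feel for it. An insert slides down under about 6 N, stays where left, then stops hard on the bed. More than 25 N from the roller cracks inserts; 9 to 13 N is right (the step up to the next insert adds some 6 N)
- parts_cup: bystander: small tin cup, 76 mm wide, 61 mm high, loose; leave it where it is
- hex_bolt: bystander: hex bolt standing on its head, 24 mm wide, 27 mm high, loose; leave it where it is
- bracket: bystander: black folded steel lamp bracket, 53 x 87 x 32 mm, loose; leave it where it is
- insert_1 (a joint): how far insert 1 (rail y = -0.084) still stands above its seat, m: 0 = fully seated, 0.003 to 0.005 at the start
- insert_2 (a joint): how far insert 2 (rail y = -0.060) still stands above its seat, m: 0 = fully seated, 0.003 to 0.005 at the start
- insert_3 (a joint): how far insert 3 (rail y = -0.036) still stands above its seat, m: 0 = fully seated, 0.003 to 0.005 at the start
- insert_4 (a joint): how far insert 4 (rail y = -0.012) still stands above its seat, m: 0 = fully seated, 0.003 to 0.005 at the start
- insert_5 (a joint): how far insert 5 (rail y = +0.012) still stands above its seat, m: 0 = fully seated, 0.003 to 0.005 at the start
- insert_6 (a joint): how far insert 6 (rail y = +0.036) still stands above its seat, m: 0 = fully seated, 0.003 to 0.005 at the start
- insert_7 (a joint): how far insert 7 (rail y = +0.060) still stands above its seat, m: 0 = fully seated, 0.003 to 0.005 at the start
- insert_8 (a joint): how far insert 8 (rail y = +0.084) still stands above its seat, m: 0 = fully seated, 0.003 to 0.005 at the start
There are look-alikes about, which are no part of the job. What is shaped like the roller but yellow is not meant.

How it is judged:
By the outcome, as a careful person would: the job done as asked, in the order asked, and still so for the second after the job is handed in, with the robot touching nothing.
It also fails if it takes over 72 s, if anything falls off the work surface, if the arm or the gripper's body presses on something with over 40 N, if the wrist force passes 120 N, or if a joint passes its speed limit or range.

## Robot

A 7-joint arm with a two-finger parallel gripper is mounted at the origin on a cart in front of the work surface, level with it; the furniture and walls round the work are solid. World frame = base frame: x ahead of the robot, y to its left, z up, the work surface at z = 0. Lengths are in m, angles in rad, forces in N, time in s.
With the tool pointing down it reaches from about 0.4 to 0.875 m from the base axis. Payload 6.5 kg.
Tool frame: the origin (TCP) lies midway between the tips of the shut fingers; the grasp point (between the pads) lies 19 mm behind it; z points along the fingers, y is the line along which they close (so a half turn about z gives the same grasp; the last joint's range is limited). The gripper opens to 88 mm and grips with 3 to 60 N. Pads are 18 mm wide; open, the fingers measure 123 mm over their backs; the gripper's body (75 mm by 187 mm) begins 45 mm behind the grasp point.
Start: joints at [-1.172, 0.536, -0.004, 1.538, 0.003, 1.067, -0.071], TCP at [0.291, 0.581, 0.239] pointing down, gripper open.
Joint ranges: [-2.7, 2.7], [-0.37, 2.16], [-1.27, 1.26], [0.24, 2.4], [-1.31, 4.45], [0.19, 1.91], [-2.76, 2.76]. Speed limits (rad/s): [2.39, 2.39, 3.14, 3.14, 3.14, 3.14, 3.14].

## Interface

Orientations are given as a unit quaternion [w, x, y, z].
In Python, from cell import robot, vision gives the robot as it stands.
- The arm moves only by the tool servo_tool, never from a script. Its argument "commands" is a list of rows, each an object with "translation": the shift along the tool's x, y, z in units of 30 mm (1.0 is 30 mm), a list of three; "delta_rot": the turn, a rotation vector about the tool's x, y, z in units of 6 degrees (1.0 is 6 degrees), a list of three; "grip": the gripper's target within -1 to 1 (shut at 1, half-way at 0, fully open at -1). In form: [{"translation": [dx, dy, dz], "delta_rot": [rx, ry, rz], "grip": grip}, ...]. A call has 1 to 8 rows; each row shifts and turns the commanded pose from where the row before left it, along the tool's axes as they then stand; what a row does not reach is not made up. A row lasts 1/12 s, in which the tool goes at most 41.7 mm and 7.16 degrees, less where a joint would pass 70% of its speed; a pose out of reach is approached as far as the arm can. A call is refused whole if a number of a shift passes 1 or a number of a turn 1, either way. A call with a gripper value outside its range is refused whole. The fingers move at their own pace and stop on an object; "squeeze" is the grip in N (left out, the last holds). Time passes only in rows, so rows that do not move let the fingers close. It gives the time, the measured TCP pose, the force, the opening and the grip force at its end, in the units of the state.
- robot.get_state(): the state, without advancing time (a new reading comes with each control period).
- vision.snapshot(name): name is "scene" or "top"; returns a dict with "image" (384x512x3 uint8, red, green, blue), "z_map" (384x512 float32, m along the optical axis (not along the pixel's ray), 0 where there is no reading), "fx", "fy", "cx", "cy" (pixels), "cam_to_world" (4x4, takes a point from camera to world coordinates). Camera axes: x right, y down, z forward; pixel columns grow to the right and rows downward; lengths in m; the calibration is good to about 2 mm. A picture is of the moment at which its call begins.
- robot.job_done(): hands the job in; it is judged then, once.
The state is a dict: "t": time; "qpos": joint angles; "dq": joint speeds; "effort": joint torques, N m; "position": TCP position; "orientation": TCP orientation; "wrist_force": force on the tool from outside, world axes, zero at the start; "moment": the same for the moment, N m; "grip_width": finger opening in m; "grasp_force": force on a finger pad.
Only numpy, scipy, OpenCV 4.12 (cv2) and the standard library are available. Lean on these libraries where they do the work, as an engineer would, in place of code of your own. Each camera call takes 0.05 s, during which the arm holds its last target. There are 200 camera calls.

## Working session

There is one attempt and no reset: what is moved stays moved. The work goes in short steps, Python scripts to look and compute and a tool call to move; the robot and the scene stay as the last step left them, time stands still between calls to the robot, and variables do not carry over. Pictures are saved under pics/ and viewed, at most 10 in all, crops included, and the job is handed in when it is done.

Besides the shell and the picture viewer there is one more tool, called in YAML: its name, and indented under it one key for each argument. servo_tool: Moves the arm, as the interface text tells. Its arguments: {"type":"object","properties":{"commands":{"type":"array"},"squeeze":{"type":"number"}},"required":["commands"]}

```bash
mkdir -p pics; ls
python3 - <<'E'
from cell import robot, vision
import cv2, numpy as np
for n in("scene","top"):
    s=vision.snapshot(n); cv2.imwrite(f"pics/{n}.png",cv2.resize(s["image"][:,:,::-1],(800,600)))
    np.savez(f"{n}.npz",**s); print(n,s["fx"],s["cx"],s["cy"],np.round(s["cam_to_world"],3).tolist())
print(robot.get_state())
E
```

```text
pics
scene 366.65916377107266 254.03909223501552 191.17696146191832 [[0.848, -0.21, 0.486, 0.125], [-0.53, -0.365, 0.766, -0.592], [0.016, -0.907, -0.421, 0.428], [0.0, 0.0, 0.0, 1.0]]
top 405.7042540503147 256.20022242667477 195.9539075874747 [[0.018, -0.989, 0.15, 0.413], [-1.0, -0.017, 0.012, 0.038], [-0.009, -0.15, -0.989, 0.986], [0.0, 0.0, 0.0, 1.0]]
{'t': 0.1, 'qpos': array([-1.17219377,  0.53707374, -0.00444509,  1.5386836 ,  0.00260907,
        1.06730041, -0.07118317]), 'dq': array([ 0.00109252, -0.0020119 , -0.00079286, -0.00177633,  0.0017581 ,
       -0.00149098,  0.00038483]), 'effort': array([ 2.64490540e-03, -5.72079635e+01,  9.93980393e-01, -2.52230376e+01,
       -5.60797763e-02,  1.34707644e-02,  7.25936934e-05]), 'position': array([0.29114017, 0.58058395, 0.2379728 ]), 'orientation': array([-1.12528866e-04,  2.30267023e-01,  9.73127209e-01, -7.20944379e-04]), 'wrist_force': array([-0.71033196,  0.04208531, -0.69783594]), 'moment': array([0.04116367, 0.01996381, 0.03016485]), 'grasp_force': 0.0, 'grip_width': 0.08822542898461304}
```

View pics/scene.png

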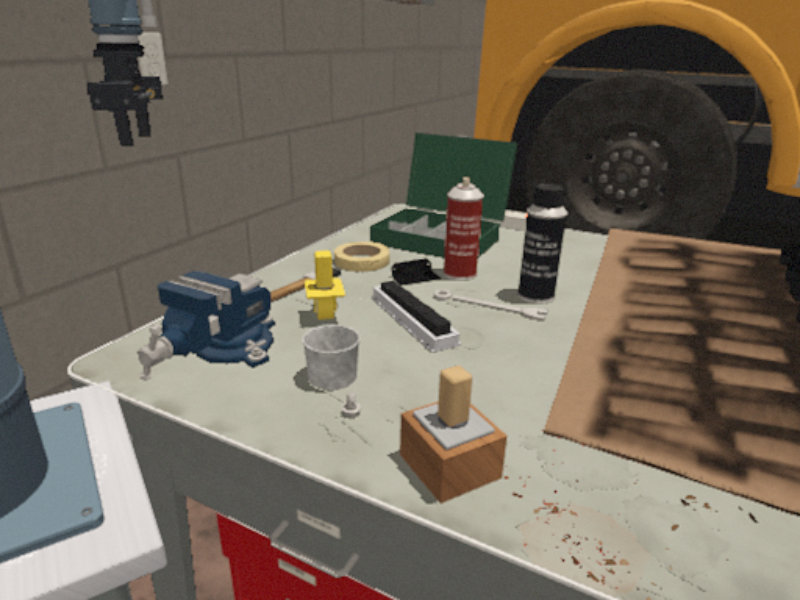

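View pics/top.png

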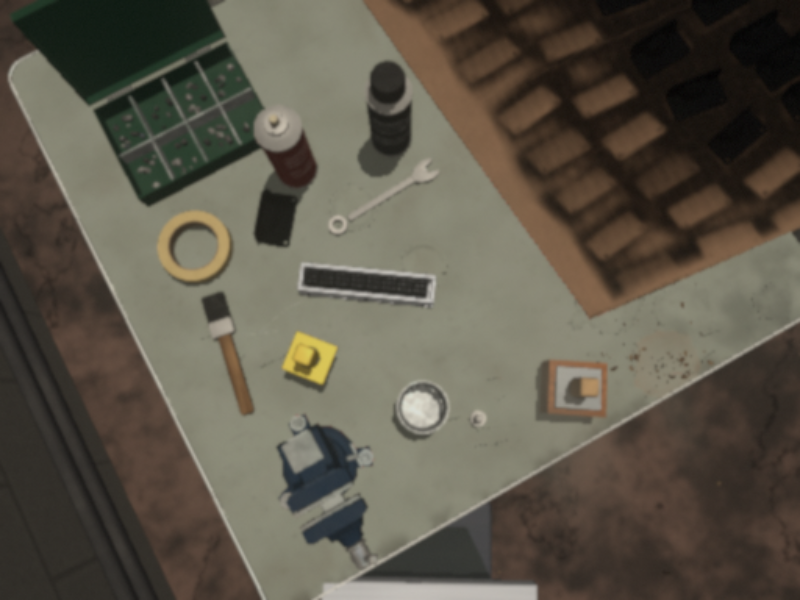

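Scene and top views: the candidates shaped like the roller are the yellow one (scene 323,285; top 308,358) and the wooden-handled one in a brown block (scene 455,430; top 577,388). The latter fits, since it has a wooden handle and steel plate and sits in the stand. The rail is at top (367,283), cup (422,408), bolt (478,418) and bracket (275,218).

```bash
cat > h.py <<'E'
import numpy as np, cv2
def load(n): return dict(np.load(f"{n}.npz"))
def ray(s,uv,z):
    uv=np.atleast_2d(uv).astype(float)
    d=np.c_[(uv[:,0]-s["cx"])/s["fx"],(uv[:,1]-s["cy"])/s["fy"],np.ones(len(uv))]@s["cam_to_world"][:3,:3].T
    o=s["cam_to_world"][:3,3]; return o+d*((z-o[2])/d[:,2])[:,None]
def cloud(s):
    z=s["z_map"]; v,u=np.indices(z.shape)
    p=np.stack([(u-s["cx"])/s["fx"]*z,(v-s["cy"])/s["fy"]*z,z],-1)
    P=p@s["cam_to_world"][:3,:3].T+s["cam_to_world"][:3,3]; P[z==0]=np.nan; return P
def rect(P,m):  # rectangle of masked points in world xy
    r=cv2.minAreaRect(np.float32(P[m][:,:2])*1000); return np.round(r[0],1),np.round(r[1],1),round(r[2],2),int(m.sum())
E
python3 - <<'E'
from h import *
s=load("top"); P=cloud(s); Z=P[...,2]
def box(u0,u1,v0,v1):
    m=np.zeros(Z.shape,bool); m[int(v0*.64):int(v1*.64),int(u0*.64):int(u1*.64)]=1; return m
b=box(530,625,345,430)
for lo,hi in((.10,.135),(.05,.075),(.025,.075)):
    m=b&(Z>lo)&(Z<hi); print(lo,rect(P,m),np.nanmedian(Z[m]))
b=box(285,450,250,315)
for lo in(.012,.018,.03):
    m=b&(Z>lo)&(Z<.06); print("rail",lo,rect(P,m),np.percentile(Z[m],[10,50,90]))
for n,bb in(("cup",(385,460,370,445)),("bolt",(465,495,400,435)),("brk",(245,305,185,250)),("yel",(275,345,325,390)),("can",(245,325,95,190))):
    m=box(*bb)&(Z>.012); print(n,rect(P,m),np.nanmax(Z[m]))
img=s["image"][:,:,::-1]; a=img[210:280,330:410]; sc=load("scene")["image"][225:325,245:335,::-1]
cv2.imwrite("pics/crop.png",np.hstack([cv2.resize(a,(400,400)),cv2.resize(sc,(400,400))]))
# colour-based: stand top outer from brown, plate grey; rail light
hsv=cv2.cvtColor(img,cv2.COLOR_BGR2HSV)
m=box(535,620,345,430)&(hsv[...,1]>110)&(hsv[...,0]<25)
c=max(cv2.findContours(m.astype(np.uint8),0,1)[0],key=cv2.contourArea)[:,0]
print("stand",cv2.minAreaRect(np.float32(ray(s,c,.056)[:,:2]*1000)))
m=box(285,450,250,315)&(((hsv[...,2]>170)&(hsv[...,1]<40))|(hsv[...,2]<60))
c=max(cv2.findContours(m.astype(np.uint8),0,1)[0],key=cv2.contourArea)[:,0]
print("rail",cv2.minAreaRect(np.float32(ray(s,c,.022)[:,:2]*1000)))
m=box(285,450,250,315)&(hsv[...,2]<70)
c=max(cv2.findContours(m.astype(np.uint8),0,1)[0],key=cv2.contourArea)[:,0]
print("inserts",cv2.minAreaRect(np.float32(ray(s,c,.042)[:,:2]*1000)))
E
```

```text
0.1 (array([ 439.9, -209.3]), array([26.7, 25.7]), 88.29, 177) 0.11900552809366205
0.05 (array([ 440.1, -210. ]), array([85.1, 77.7]), 87.15, 1087) 0.05902299717236825
0.025 (array([ 440.1, -209.9]), array([85.2, 77.9]), 87.04, 1166) 0.058417527032612104
rail 0.012 (array([597.3, 102.6]), array([211.9,  44.7]), 85.41, 1511) [0.01998422 0.03217633 0.03735667]
rail 0.018 (array([597.3, 102.6]), array([211.9,  44.7]), 85.41, 1432) [0.02082027 0.0326266  0.0374202 ]
rail 0.03 (array([597.4, 103.1]), array([190.5,  26.9]), 85.4, 840) [0.03217611 0.03490785 0.03834496]
cup (array([409.5,  14.2]), array([73.5, 74.5]), 1.04, 327) 0.06549502731028867
bolt (array([394.5, -71.6]), array([11.4, 12.9]), 0.03, 25) 0.030896377475066017
brk (array([718.6, 261.5]), array([ 41.8, 112.5]), 58.17, 227) 0.028939547353298067
yel (array([477.8, 181.4]), array([66.3, 60.6]), 70.88, 747) 0.11783383493764621
can (array([826.2, 263.3]), array([179.4,  92.5]), 32.75, 1488) 0.19157691766260276
stand ((438.7739562988281, -210.118408203125), (79.57817077636719, 74.3729476928711), 89.03045654296875)
rail ((596.3773193359375, 105.9421157836914), (187.40069580078125, 25.048099517822266), 85.2333755493164)
inserts ((592.5761108398438, 103.88568115234375), (186.00668334960938, 25.305374145507812), 85.25128173828125)
```

View pics/crop.png

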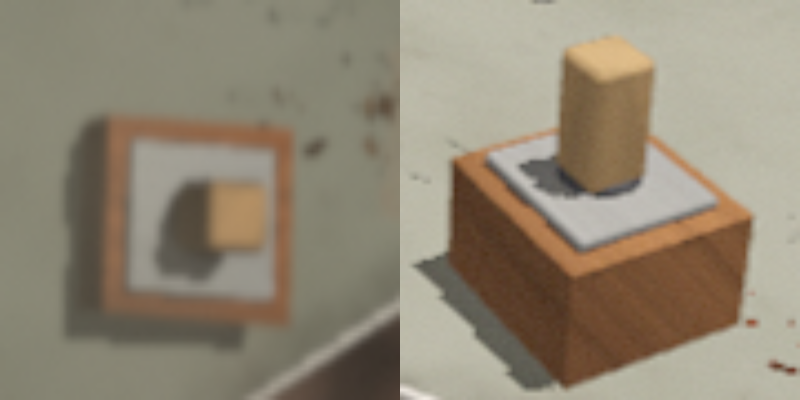

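The crop confirms it: wooden handle, grey steel plate, brown block. Measured sizes match as well: handle 26x26 with its top at 0.119, block 85x78, inserts 190x27 mm. I'll move above the stand, turning the tool 24° so the fingers close along the rolling direction.

servo_tool:
  commands:
    - {"translation":[0,0,0],"delta_rot":[0,0,-1],"grip":-1}
    - {"translation":[0,0,0],"delta_rot":[0,0,-1],"grip":-1}
    - {"translation":[0,0,0],"delta_rot":[0,0,-1],"grip":-1}
    - {"translation":[0,0,0],"delta_rot":[0,0,-1],"grip":-1}
    - {"translation":[-1,0,0],"delta_rot":[0,0,0],"grip":-1}
    - {"translation":[-1,0,0],"delta_rot":[0,0,0],"grip":-1}
    - {"translation":[-1,-1,0],"delta_rot":[0,0,0],"grip":-1}
    - {"translation":[-1,-1,0],"delta_rot":[0,0,0],"grip":-1}

```text
t: 0.77
position: [0.4078, 0.5167, 0.2378]
orientation: [-0.0, 0.022, 1.0, -0.0]
wrist_force: [1.6, -1.1, 0.2]
grip_width: 0.0883
grasp_force: 0.0
```

Run:
```python
from h import *
s=load("top"); P=cloud(s); Z=P[...,2]
c=np.array([.5974,.1028]); a=np.radians(85.4); ey=np.array([np.cos(a),np.sin(a)]); ex=np.array([ey[1],-ey[0]])
d=P[...,:2]-c; X=d@ex; Y=d@ey
for k in range(8):
    y=-.084+.024*k; m=(abs(X)<.010)&(abs(Y-y)<.009)&(Z>.02); print(k+1,m.sum(),np.round(np.percentile(Z[m],[25,50,75])*1000,1))
for y0 in(-.15,-.13,.13,.15):
    m=(abs(X)<.02)&(abs(Y-y0)<.01); print("table",y0,np.nanmedian(Z[m])*1000)
print(ray(s,[278*.64,122*.64],.19))
```

```text
1 61 [37.  38.4 39.3]
2 63 [34.9 36.  37.3]
3 61 [35.6 36.9 38.3]
4 59 [33.5 34.7 35.9]
5 61 [33.4 34.2 35.6]
6 60 [33.9 35.  36.1]
7 61 [32.6 33.8 34.6]
8 62 [31.9 32.9 34.4]
table -0.15 0.41808201894605324
table -0.13 0.4360788521209913
table 0.13 0.566839602228475
table 0.15 -0.11709769273460235
[[0.77889941 0.21496819 0.19      ]]
```

servo_tool:
  commands:
    - {"translation":[-1,-1,0],"delta_rot":[0,0,0],"grip":-1}
    - {"translation":[-1,-1,0],"delta_rot":[0,0,0],"grip":-1}
    - {"translation":[-0.2,-1,0],"delta_rot":[0,0,0],"grip":-1}
    - {"translation":[0,-1,0],"delta_rot":[0,0,0],"grip":-1}
    - {"translation":[0,-1,0],"delta_rot":[0,0,0],"grip":-1}
    - {"translation":[0,-1,0],"delta_rot":[0,0,0],"grip":-1}
    - {"translation":[0,-1,0],"delta_rot":[0,0,0],"grip":-1}
    - {"translation":[0,-1,0],"delta_rot":[0,0,0],"grip":-1}

```text
t: 1.43
position: [0.4609, 0.2734, 0.2384]
orientation: [-0.0, 0.023, 1.0, -0.0]
wrist_force: [-0.0, -0.6, 0.3]
grip_width: 0.088
grasp_force: 0.0
```

servo_tool:
  commands:
    - {"translation":[0,-1,0],"delta_rot":[0,0,0],"grip":-1}
    - {"translation":[0,-1,0],"delta_rot":[0,0,0],"grip":-1}
    - {"translation":[0,-1,0],"delta_rot":[0,0,0],"grip":-1}
    - {"translation":[0,-1,0],"delta_rot":[0,0,0],"grip":-1}
    - {"translation":[0,-1,0],"delta_rot":[0,0,0],"grip":-1}
    - {"translation":[0,-1,0],"delta_rot":[0,0,0],"grip":-1}
    - {"translation":[0,-1,0],"delta_rot":[0,0,0],"grip":-1}
    - {"translation":[0,-1,0],"delta_rot":[0,0,0],"grip":-1}

```text
t: 2.1
position: [0.4498, 0.0338, 0.2386]
orientation: [-0.0, 0.023, 1.0, -0.0]
wrist_force: [0.4, -0.0, -0.2]
grip_width: 0.088
grasp_force: 0.0
```

servo_tool:
  commands:
    - {"translation":[0,-1,0],"delta_rot":[0,0,0],"grip":-1}
    - {"translation":[0,-1,0],"delta_rot":[0,0,0],"grip":-1}
    - {"translation":[0,-1,0],"delta_rot":[0,0,0],"grip":-1}
    - {"translation":[0,-1,0],"delta_rot":[0,0,0],"grip":-1}
    - {"translation":[0,-1,0],"delta_rot":[0,0,0],"grip":-1}
    - {"translation":[0,-1,0],"delta_rot":[0,0,0],"grip":-1}
    - {"translation":[0,-1,0],"delta_rot":[0,0,0],"grip":-1}
    - {"translation":[0,0,0],"delta_rot":[0,0,0],"grip":-1}

```text
t: 2.77
position: [0.4395, -0.1805, 0.2388]
orientation: [0.0, 0.027, 1.0, -0.001]
wrist_force: [-1.1, -0.9, -0.3]
grip_width: 0.0883
grasp_force: 0.0
```

servo_tool:
  commands:
    - {"translation":[0,-0.95,0],"delta_rot":[0,0,0],"grip":-1}
    - {"translation":[-0.05,0,1],"delta_rot":[0,0,0],"grip":-1}
    - {"translation":[0,0,1],"delta_rot":[0,0,0],"grip":-1}
    - {"translation":[0,0,1],"delta_rot":[0,0,0],"grip":-1}
    - {"translation":[0,0,1],"delta_rot":[0,0,0],"grip":-1}
    - {"translation":[0,0,1],"delta_rot":[0,0,0],"grip":-1}
    - {"translation":[0,0,0.5],"delta_rot":[0,0,0],"grip":-1}
    - {"translation":[0,0,0],"delta_rot":[0,0,0],"grip":-1}

```text
t: 3.43
position: [0.4385, -0.2016, 0.0707]
orientation: [-0.003, 0.023, 1.0, 0.001]
wrist_force: [-0.5, 1.0, -0.8]
grip_width: 0.088
grasp_force: 0.0
```

Run:
```python
from cell import robot, vision
import cv2, numpy as np
o=[]
for n,(u,v,w,h) in(("scene",(235,170,120,160)),("top",(310,190,120,120))):
    i=vision.snapshot(n)["image"][v:v+h,u:u+w,::-1]; o.append(cv2.resize(i,(400,int(400*h/w))))
    o[-1]=cv2.resize(o[-1],(400,480))
cv2.imwrite("pics/g1.png",np.hstack(o)); s=robot.get_state(); print(s["position"],s["orientation"],s["wrist_force"],s["qpos"])
```

```text
[ 0.44072237 -0.20273174  0.07369493] [-5.13655605e-04  2.29141678e-02  9.99737288e-01  1.80066192e-04] [-0.15791503 -0.06172448  0.2771189 ] [ 0.19471917  0.53396099  0.17849422  2.08213909 -0.17656027  0.54046192
  2.02566269]
```

View pics/g1.png

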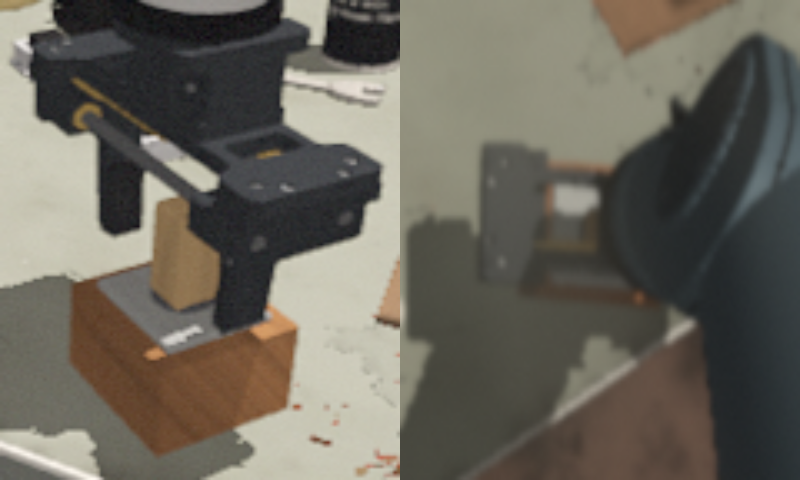

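The handle stands between the fingers, aligned, but 7 mm off centre toward the -y finger. I'll shift and close.

servo_tool:
  commands:
    - {"translation":[0,-0.23,0],"delta_rot":[0,0,0],"grip":-1}
    - {"translation":[0,0,0],"delta_rot":[0,0,0],"grip":-1}
    - {"translation":[0,0,0],"delta_rot":[0,0,0],"grip":0}
    - {"translation":[0,0,0],"delta_rot":[0,0,0],"grip":0.3}
    - {"translation":[0,0,0],"delta_rot":[0,0,0],"grip":0.5}
    - {"translation":[0,0,0],"delta_rot":[0,0,0],"grip":1}
    - {"translation":[0,0,0],"delta_rot":[0,0,0],"grip":1}
    - {"translation":[0,0,0],"delta_rot":[0,0,0],"grip":1}
  squeeze: 50

```text
t: 4.2
position: [0.4406, -0.2098, 0.0738]
orientation: [0.0, 0.023, 1.0, 0.0]
wrist_force: [0.2, 1.0, 0.1]
grip_width: 0.0503
grasp_force: 0.0
```

servo_tool:
  commands:
    - {"translation":[0,0,0],"delta_rot":[0,0,0],"grip":1}
    - {"translation":[0,0,0],"delta_rot":[0,0,0],"grip":1}
    - {"translation":[0,0,0],"delta_rot":[0,0,0],"grip":1}
    - {"translation":[0,0,0],"delta_rot":[0,0,0],"grip":1}

```text
t: 4.53
position: [0.4406, -0.21, 0.0737]
orientation: [0.0, 0.023, 1.0, -0.0]
wrist_force: [-0.4, 0.2, -0.2]
grip_width: 0.0259
grasp_force: 50.0
```

servo_tool:
  commands:
    - {"translation":[0,0,-0.3],"delta_rot":[0,0,0],"grip":1}
    - {"translation":[0,0,-0.5],"delta_rot":[0,0,0],"grip":1}
    - {"translation":[0,0,-0.6],"delta_rot":[0,0,0],"grip":1}
    - {"translation":[0,0,-1],"delta_rot":[0,0,0],"grip":1}
    - {"translation":[0,0,-1],"delta_rot":[0,0,0],"grip":1}
    - {"translation":[0,0,0],"delta_rot":[0,0,0.33],"grip":1}
    - {"translation":[0,0,0],"delta_rot":[0,0,0],"grip":1}
    - {"translation":[0,0,0],"delta_rot":[0,0,0],"grip":1}

```text
t: 5.2
position: [0.44, -0.2095, 0.1757]
orientation: [-0.0, 0.04, 0.999, 0.0]
wrist_force: [-0.3, 0.3, -4.0]
grip_width: 0.0256
grasp_force: 50.0
```

servo_tool:
  commands:
    - {"translation":[-0.5,0.5,0],"delta_rot":[0,0,0],"grip":1}
    - {"translation":[-1,1,0],"delta_rot":[0,0,0],"grip":1}
    - {"translation":[-1,1,0],"delta_rot":[0,0,0],"grip":1}
    - {"translation":[-1,1,0],"delta_rot":[0,0,0],"grip":1}
    - {"translation":[-0.87,1,0],"delta_rot":[0,0,0],"grip":1}
    - {"translation":[0,1,0],"delta_rot":[0,0,0],"grip":1}
    - {"translation":[0,1,0],"delta_rot":[0,0,0],"grip":1}
    - {"translation":[0,0.8,0],"delta_rot":[0,0,0],"grip":1}

```text
t: 5.87
position: [0.586, -0.0006, 0.1737]
orientation: [-0.002, 0.039, 0.999, 0.0]
wrist_force: [1.1, 0.3, -4.3]
grip_width: 0.0255
grasp_force: 50.0
```

servo_tool:
  commands:
    - {"translation":[0,0.5,0.5],"delta_rot":[0,0,0],"grip":1}
    - {"translation":[0,0,0.5],"delta_rot":[0,0,0],"grip":1}
    - {"translation":[0,0,0],"delta_rot":[0,0,0],"grip":1}
    - {"translation":[0,0,0],"delta_rot":[0,0,0],"grip":1}
    - {"translation":[0,0,0],"delta_rot":[0,0,0],"grip":1}

```text
t: 6.28
position: [0.5881, 0.0101, 0.1456]
orientation: [-0.0, 0.041, 0.999, -0.0]
wrist_force: [-0.2, -0.4, -3.4]
grip_width: 0.0258
grasp_force: 50.0
```

Run:
```python
from cell import robot, vision
import cv2, numpy as np
o=[]
for n,(u,v,w,h) in(("scene",(200,110,120,120)),("top",(170,120,140,140))):
    s=vision.snapshot(n); np.savez(n+"2.npz",**s)
    i=s["image"][v:v+h,u:u+w,::-1]; o.append(cv2.resize(i,(400,480)))
cv2.imwrite("pics/r1.png",np.hstack(o)); s=robot.get_state(); print(s["t"],s["position"],s["orientation"],s["wrist_force"],s["moment"],s["qpos"])
```

```text
6.3833 [0.58867126 0.01025725 0.14633453] [ 4.10042200e-04  4.09310638e-02  9.99161876e-01 -1.61666094e-04] [ 0.22463824 -0.20593035 -2.96252839] [-0.02199096 -0.04898881  0.021094  ] [-0.22710377  0.55002137  0.1794744   1.78801539 -0.12811472  0.81407258
  1.50339862]
```

View pics/r1.png

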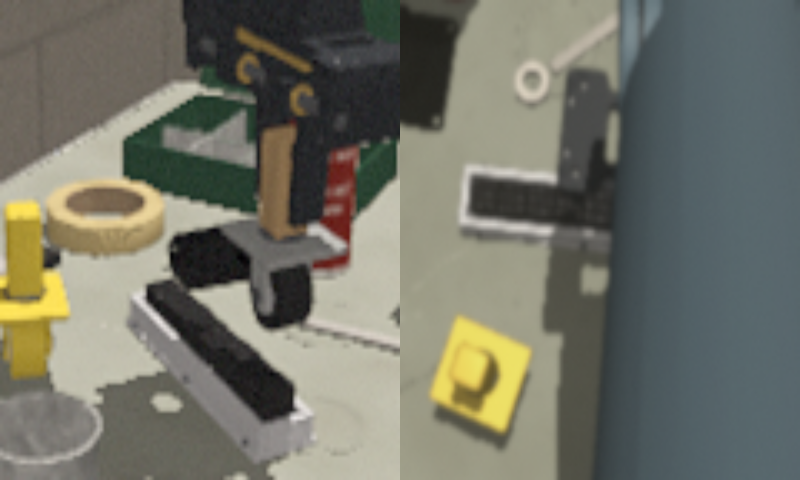

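The wheel hangs square over the near end of the insert row: scene crop wheel at (280,290), row end at (280,395). The rail is clear and the yellow look-alike is to the side. I'll descend and feel for the row.

servo_tool:
  commands:
    - {"translation":[-0.04,0.1,0.6],"delta_rot":[0,0,0],"grip":1}
    - {"translation":[0,0,0.5],"delta_rot":[0,0,0],"grip":1}
    - {"translation":[0,0,0.1],"delta_rot":[0,0,0],"grip":1}
    - {"translation":[0,0,0.05],"delta_rot":[0,0,0],"grip":1}
    - {"translation":[0,0,0],"delta_rot":[0,0,0],"grip":1}
    - {"translation":[0,0,0],"delta_rot":[0,0,0],"grip":1}

```text
t: 6.88
position: [0.5905, 0.0139, 0.1093]
orientation: [0.001, 0.04, 0.999, 0.0]
wrist_force: [0.5, 0.1, -3.4]
grip_width: 0.0253
grasp_force: 50.0
```

servo_tool:
  commands:
    - {"translation":[0,0,0.05],"delta_rot":[0,0,0],"grip":1}
    - {"translation":[0,0,0.05],"delta_rot":[0,0,0],"grip":1}
    - {"translation":[0,0,0],"delta_rot":[0,0,0],"grip":1}

```text
t: 7.13
position: [0.5903, 0.0142, 0.1057]
orientation: [0.001, 0.04, 0.999, 0.0]
wrist_force: [0.6, 0.2, -2.5]
grip_width: 0.0257
grasp_force: 50.0
```

servo_tool:
  commands:
    - {"translation":[0,0,0.05],"delta_rot":[0,0,0],"grip":1}
    - {"translation":[0,0,0],"delta_rot":[0,0,0],"grip":1}

```text
t: 7.3
position: [0.5904, 0.0142, 0.1042]
orientation: [0.001, 0.04, 0.999, 0.0]
wrist_force: [-0.4, -0.4, 1.2]
grip_width: 0.0254
grasp_force: 50.0
```

servo_tool:
  commands:
    - {"translation":[0,0,0.05],"delta_rot":[0,0,0],"grip":1}
    - {"translation":[0,0,0],"delta_rot":[0,0,0],"grip":1}

```text
t: 7.47
position: [0.5903, 0.0142, 0.1025]
orientation: [0.001, 0.04, 0.999, 0.0]
wrist_force: [0.5, -0.0, 1.6]
grip_width: 0.0257
grasp_force: 50.0
```

servo_tool:
  commands:
    - {"translation":[0,0,0.04],"delta_rot":[0,0,0],"grip":1}
    - {"translation":[0,0,0],"delta_rot":[0,0,0],"grip":1}

```text
t: 7.63
position: [0.5903, 0.0142, 0.1011]
orientation: [0.001, 0.04, 0.999, 0.0]
wrist_force: [0.8, 0.3, 1.6]
grip_width: 0.0257
grasp_force: 50.0
```

servo_tool:
  commands:
    - {"translation":[0,0,0.04],"delta_rot":[0,0,0],"grip":1}
    - {"translation":[0,0,0],"delta_rot":[0,0,0],"grip":1}

```text
t: 7.8
position: [0.5905, 0.0143, 0.1007]
orientation: [0.001, 0.04, 0.999, 0.0]
wrist_force: [-1.7, 0.4, 8.8]
grip_width: 0.0254
grasp_force: 50.0
```

Seated insert 1, with contact at about 12 N (the weight offset is about -3.5 N). Start rolling with a small slope allowance.

servo_tool:
  commands:
    - {"translation":[0,0.1,0.002],"delta_rot":[0,0,0],"grip":1}
    - {"translation":[0,0.1,0.002],"delta_rot":[0,0,0],"grip":1}
    - {"translation":[0,0.1,0.002],"delta_rot":[0,0,0],"grip":1}

```text
t: 8.05
position: [0.5911, 0.0224, 0.1006]
orientation: [0.001, 0.04, 0.999, -0.0]
wrist_force: [-1.3, -3.3, 10.8]
grip_width: 0.0257
grasp_force: 50.0
```

servo_tool:
  commands:
    - {"translation":[0,0.1,0.002],"delta_rot":[0,0,0],"grip":1}
    - {"translation":[0,0.1,0.002],"delta_rot":[0,0,0],"grip":1}
    - {"translation":[0,0.1,0.002],"delta_rot":[0,0,0],"grip":1}

```text
t: 8.3
position: [0.5919, 0.0315, 0.1003]
orientation: [0.001, 0.041, 0.999, -0.0]
wrist_force: [-0.3, -1.1, 7.1]
grip_width: 0.0255
grasp_force: 50.0
```

servo_tool:
  commands:
    - {"translation":[0,0.1,0.0025],"delta_rot":[0,0,0],"grip":1}
    - {"translation":[0,0.1,0.0025],"delta_rot":[0,0,0],"grip":1}
    - {"translation":[0,0.1,0.0025],"delta_rot":[0,0,0],"grip":1}
    - {"translation":[0,0.1,0.0025],"delta_rot":[0,0,0],"grip":1}

```text
t: 8.63
position: [0.5929, 0.0436, 0.1001]
orientation: [0.001, 0.04, 0.999, -0.0]
wrist_force: [-1.5, -5.6, 9.2]
grip_width: 0.0256
grasp_force: 50.0
```

servo_tool:
  commands:
    - {"translation":[0,0.1,0.0025],"delta_rot":[0,0,0],"grip":1}
    - {"translation":[0,0.1,0.0025],"delta_rot":[0,0,0],"grip":1}
    - {"translation":[0,0.1,0.0025],"delta_rot":[0,0,0],"grip":1}

```text
t: 8.88
position: [0.5935, 0.0516, 0.0999]
orientation: [0.001, 0.041, 0.999, -0.001]
wrist_force: [-1.0, -1.0, 9.7]
grip_width: 0.0256
grasp_force: 50.0
```

servo_tool:
  commands:
    - {"translation":[0,0.1,0.002],"delta_rot":[0,0,0],"grip":1}
    - {"translation":[0,0.1,0.002],"delta_rot":[0,0,0],"grip":1}
    - {"translation":[0,0.1,0.002],"delta_rot":[0,0,0],"grip":1}

```text
t: 9.13
position: [0.5944, 0.0622, 0.0996]
orientation: [0.001, 0.04, 0.999, 0.0]
wrist_force: [0.3, -0.2, 7.2]
grip_width: 0.0262
grasp_force: 50.0
```

servo_tool:
  commands:
    - {"translation":[0,0.1,0.003],"delta_rot":[0,0,0],"grip":1}
    - {"translation":[0,0.1,0.003],"delta_rot":[0,0,0],"grip":1}
    - {"translation":[0,0.1,0.003],"delta_rot":[0,0,0],"grip":1}
    - {"translation":[0,0.1,0.003],"delta_rot":[0,0,0],"grip":1}

```text
t: 9.47
position: [0.5953, 0.0728, 0.0994]
orientation: [0.001, 0.041, 0.999, -0.001]
wrist_force: [-1.2, -2.8, 9.2]
grip_width: 0.0259
grasp_force: 50.0
```

servo_tool:
  commands:
    - {"translation":[0,0.1,0.003],"delta_rot":[0,0,0],"grip":1}
    - {"translation":[0,0.1,0.003],"delta_rot":[0,0,0],"grip":1}
    - {"translation":[0,0.1,0.003],"delta_rot":[0,0,0],"grip":1}
    - {"translation":[0,0.1,0.003],"delta_rot":[0,0,0],"grip":1}

```text
t: 9.8
position: [0.5963, 0.0862, 0.099]
orientation: [0.001, 0.04, 0.999, 0.0]
wrist_force: [-0.7, -1.2, 8.9]
grip_width: 0.0256
grasp_force: 50.0
```

servo_tool:
  commands:
    - {"translation":[0,0.1,0.003],"delta_rot":[0,0,0],"grip":1}
    - {"translation":[0,0.1,0.003],"delta_rot":[0,0,0],"grip":1}
    - {"translation":[0,0.1,0.003],"delta_rot":[0,0,0],"grip":1}
    - {"translation":[0,0.1,0.003],"delta_rot":[0,0,0],"grip":1}

```text
t: 10.13
position: [0.5972, 0.0964, 0.0987]
orientation: [0.001, 0.041, 0.999, -0.001]
wrist_force: [-1.5, -2.9, 9.9]
grip_width: 0.0258
grasp_force: 50.0
```

servo_tool:
  commands:
    - {"translation":[0,0.1,0.0025],"delta_rot":[0,0,0],"grip":1}
    - {"translation":[0,0.1,0.0025],"delta_rot":[0,0,0],"grip":1}
    - {"translation":[0,0.1,0.0025],"delta_rot":[0,0,0],"grip":1}
    - {"translation":[0,0.1,0.0025],"delta_rot":[0,0,0],"grip":1}

```text
t: 10.47
position: [0.5983, 0.1101, 0.0984]
orientation: [0.001, 0.04, 0.999, 0.0]
wrist_force: [-1.1, -0.3, 9.0]
grip_width: 0.0257
grasp_force: 50.0
```

servo_tool:
  commands:
    - {"translation":[0,0.1,0.0025],"delta_rot":[0,0,0],"grip":1}
    - {"translation":[0,0.1,0.0025],"delta_rot":[0,0,0],"grip":1}
    - {"translation":[0,0.1,0.0025],"delta_rot":[0,0,0],"grip":1}
    - {"translation":[0,0.1,0.0025],"delta_rot":[0,0,0],"grip":1}

```text
t: 10.8
position: [0.5992, 0.1198, 0.0981]
orientation: [0.001, 0.041, 0.999, -0.001]
wrist_force: [-1.1, -3.5, 11.2]
grip_width: 0.0258
grasp_force: 50.0
```

servo_tool:
  commands:
    - {"translation":[0,0.1,0.002],"delta_rot":[0,0,0],"grip":1}
    - {"translation":[0,0.1,0.002],"delta_rot":[0,0,0],"grip":1}
    - {"translation":[0,0.1,0.002],"delta_rot":[0,0,0],"grip":1}
    - {"translation":[0,0.1,0.002],"delta_rot":[0,0,0],"grip":1}

```text
t: 11.13
position: [0.6003, 0.1341, 0.0978]
orientation: [0.001, 0.04, 0.999, 0.0]
wrist_force: [-0.0, 0.0, 8.3]
grip_width: 0.0253
grasp_force: 50.0
```

servo_tool:
  commands:
    - {"translation":[0,0.1,0.0025],"delta_rot":[0,0,0],"grip":1}
    - {"translation":[0,0.1,0.0025],"delta_rot":[0,0,0],"grip":1}
    - {"translation":[0,0.1,0.0025],"delta_rot":[0,0,0],"grip":1}
    - {"translation":[0,0.1,0.0025],"delta_rot":[0,0,0],"grip":1}

```text
t: 11.47
position: [0.6011, 0.1442, 0.0975]
orientation: [0.001, 0.041, 0.999, -0.001]
wrist_force: [-1.2, -3.3, 9.2]
grip_width: 0.0258
grasp_force: 50.0
```

servo_tool:
  commands:
    - {"translation":[0,0.1,0.0025],"delta_rot":[0,0,0],"grip":1}
    - {"translation":[0,0.1,0.0025],"delta_rot":[0,0,0],"grip":1}
    - {"translation":[0,0.1,0.0025],"delta_rot":[0,0,0],"grip":1}
    - {"translation":[0,0.1,0.0025],"delta_rot":[0,0,0],"grip":1}

```text
t: 11.8
position: [0.6022, 0.158, 0.0971]
orientation: [0.001, 0.04, 0.999, 0.0]
wrist_force: [-1.0, 0.4, 7.1]
grip_width: 0.0256
grasp_force: 50.0
```

servo_tool:
  commands:
    - {"translation":[0,0.1,0.0035],"delta_rot":[0,0,0],"grip":1}
    - {"translation":[0,0.1,0.0035],"delta_rot":[0,0,0],"grip":1}
    - {"translation":[0,0.1,0.0035],"delta_rot":[0,0,0],"grip":1}
    - {"translation":[0,0.1,0.0035],"delta_rot":[0,0,0],"grip":1}

```text
t: 12.13
position: [0.6031, 0.1682, 0.0968]
orientation: [0.001, 0.041, 0.999, -0.001]
wrist_force: [-0.2, -3.7, 10.2]
grip_width: 0.0256
grasp_force: 50.0
```

servo_tool:
  commands:
    - {"translation":[0,0.1,0.0025],"delta_rot":[0,0,0],"grip":1}
    - {"translation":[0,0.1,0.0025],"delta_rot":[0,0,0],"grip":1}
    - {"translation":[0,0.1,0.0025],"delta_rot":[0,0,0],"grip":1}
    - {"translation":[0,0.1,0.0025],"delta_rot":[0,0,0],"grip":1}

```text
t: 12.47
position: [0.6041, 0.1819, 0.0964]
orientation: [0.001, 0.04, 0.999, 0.0]
wrist_force: [-0.1, -2.0, 7.3]
grip_width: 0.0256
grasp_force: 50.0
```

servo_tool:
  commands:
    - {"translation":[0,0.1,0.003],"delta_rot":[0,0,0],"grip":1}
    - {"translation":[0,0.1,0.003],"delta_rot":[0,0,0],"grip":1}
    - {"translation":[0,0.1,0.003],"delta_rot":[0,0,0],"grip":1}
    - {"translation":[0,0,0],"delta_rot":[0,0,0],"grip":1}
    - {"translation":[0,0,0],"delta_rot":[0,0,0],"grip":1}

```text
t: 12.88
position: [0.6049, 0.1916, 0.0962]
orientation: [0.001, 0.04, 0.999, 0.001]
wrist_force: [-0.8, 0.9, 7.3]
grip_width: 0.0254
grasp_force: 50.0
```

The last insert is reached, with contact at about 11 N throughout and a steady linear descent. Lift and return over the stand.

servo_tool:
  commands:
    - {"translation":[0,0,-0.3],"delta_rot":[0,0,0],"grip":1}
    - {"translation":[0,0,-0.6],"delta_rot":[0,0,0],"grip":1}
    - {"translation":[0,0,-0.9],"delta_rot":[0,0,0],"grip":1}
    - {"translation":[0,0,-0.9],"delta_rot":[0,0,0],"grip":1}
    - {"translation":[0,0,0],"delta_rot":[0,0,-0.33],"grip":1}
    - {"translation":[0,-0.62,0],"delta_rot":[0,0,0],"grip":1}
    - {"translation":[0,-1,0],"delta_rot":[0,0,0],"grip":1}
    - {"translation":[0,-1,0],"delta_rot":[0,0,0],"grip":1}

```text
t: 13.55
position: [0.599, 0.1123, 0.1756]
orientation: [-0.001, 0.022, 1.0, -0.0]
wrist_force: [1.0, -1.0, -3.4]
grip_width: 0.0255
grasp_force: 50.0
```

servo_tool:
  commands:
    - {"translation":[0,-1,0],"delta_rot":[0,0,0],"grip":1}
    - {"translation":[0,-1,0],"delta_rot":[0,0,0],"grip":1}
    - {"translation":[0,-1,0],"delta_rot":[0,0,0],"grip":1}
    - {"translation":[0,-1,0],"delta_rot":[0,0,0],"grip":1}
    - {"translation":[0,-1,0],"delta_rot":[0,0,0],"grip":1}
    - {"translation":[0.5,-1,0],"delta_rot":[0,0,0],"grip":1}
    - {"translation":[1,-1,0],"delta_rot":[0,0,0],"grip":1}
    - {"translation":[1,-1,0],"delta_rot":[0,0,0],"grip":1}

```text
t: 14.22
position: [0.5137, -0.1244, 0.1756]
orientation: [-0.001, 0.023, 1.0, -0.0]
wrist_force: [-0.1, -1.0, -2.9]
grip_width: 0.0257
grasp_force: 50.0
```

servo_tool:
  commands:
    - {"translation":[1,-1,0],"delta_rot":[0,0,0],"grip":1}
    - {"translation":[0.8,-1,0],"delta_rot":[0,0,0],"grip":1}
    - {"translation":[0.5,-0.5,0],"delta_rot":[0,0,0],"grip":1}
    - {"translation":[0,0,0],"delta_rot":[0,0,0],"grip":1}
    - {"translation":[0,0,0],"delta_rot":[0,0,0],"grip":1}
    - {"translation":[0,0,0],"delta_rot":[0,0,0],"grip":1}

```text
t: 14.72
position: [0.4439, -0.1936, 0.1761]
orientation: [-0.0, 0.023, 1.0, 0.0]
wrist_force: [1.1, 0.2, -3.9]
grip_width: 0.0258
grasp_force: 50.0
```

Run:
```python
from cell import robot, vision
from h import *
c=np.array([.5974,.1028]); a=np.radians(85.4); ey=np.array([np.cos(a),np.sin(a)]); ex=np.array([ey[1],-ey[0]])
Zs=[]
shots=[vision.snapshot("top") for _ in range(4)]
for s in shots:
    P=cloud(s); Z=P[...,2]; d=P[...,:2]-c; X=d@ex; Y=d@ey
    Zs.append([np.median(Z[(abs(X)<.010)&(abs(Y+.084-.024*k)<.008)&(Z>.02)&(Z<.06)]) for k in range(8)])
z=np.mean(Zs,0)*1000; print(np.round(z,1), np.round(z-np.polyval(np.polyfit(range(8),z,1),range(8)),2))
s=robot.get_state(); print(s["t"],s["position"],s["orientation"],s["wrist_force"],s["moment"])
o=[]
for n,(u,v,w,h) in(("scene",(225,140,120,180)),("top",(300,180,120,120))):
    i=vision.snapshot(n)["image"][v:v+h,u:u+w,::-1]; o.append(cv2.resize(i,(400,600)))
cv2.imwrite("pics/p1.png",np.hstack(o))
```

```text
[33.6 33.3 32.2 31.4 31.2 30.3 29.8 29. ] [-0.04  0.27 -0.16 -0.25  0.19 -0.09  0.12 -0.03]
14.9167 [ 0.44442751 -0.1934239   0.1761198 ] [-6.16047040e-05  2.18971251e-02  9.99760220e-01  1.17725028e-04] [ 0.30809732 -0.09247562 -3.79234455] [ 0.03530885 -0.01148747  0.018295  ]
```

View pics/p1.png

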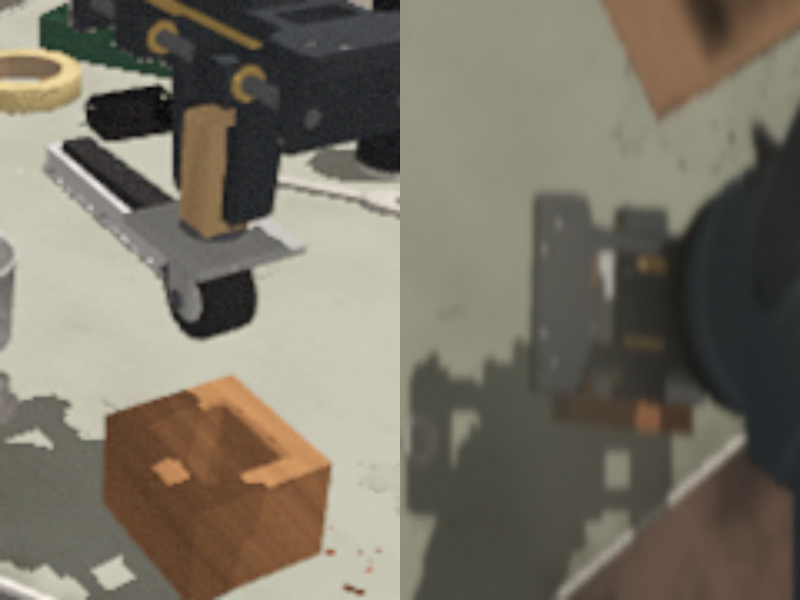

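The inserts lie on a straight line within 0.3 mm (before, the scatter was about 1–2 mm), so all are seated. The picture shows the roller upright in the grip and the stand pocket empty at (235,440). Align exactly over the original grasp position.

servo_tool:
  commands:
    - {"translation":[0.1,-0.56,0],"delta_rot":[0,0,0],"grip":1}
    - {"translation":[0,0,0],"delta_rot":[0,0,0],"grip":1}
    - {"translation":[0,0,0.8],"delta_rot":[0,0,0],"grip":1}
    - {"translation":[0,0,0.4],"delta_rot":[0,0,0],"grip":1}
    - {"translation":[0,0,0],"delta_rot":[0,0,0],"grip":1}
    - {"translation":[0,0,0],"delta_rot":[0,0,0],"grip":1}

```text
t: 15.52
position: [0.4398, -0.2106, 0.14]
orientation: [-0.001, 0.023, 1.0, 0.0]
wrist_force: [0.3, -0.0, -3.2]
grip_width: 0.0254
grasp_force: 50.0
```

Run:
```python
from cell import robot, vision
s=robot.get_state(); print(s["t"],s["position"],s["orientation"],s["wrist_force"],s["moment"])
```

```text
15.5167 [ 0.43976216 -0.21056259  0.13999996] [-6.88200112e-04  2.28013252e-02  9.99739757e-01  2.09685449e-04] [ 0.25259738 -0.01995669 -3.17919081] [ 0.02815354 -0.01395483 -0.01914654]
```

servo_tool:
  commands:
    - {"translation":[-0.02,0.02,0.2],"delta_rot":[0,0,0],"grip":1}
    - {"translation":[0,0,0.2],"delta_rot":[0,0,0],"grip":1}
    - {"translation":[0,0,0.2],"delta_rot":[0,0,0],"grip":1}
    - {"translation":[0,0,0.2],"delta_rot":[0,0,0],"grip":1}
    - {"translation":[0,0,0.2],"delta_rot":[0,0,0],"grip":1}
    - {"translation":[0,0,0],"delta_rot":[0,0,0],"grip":1}
    - {"translation":[0,0,0],"delta_rot":[0,0,0],"grip":1}

```text
t: 16.1
position: [0.4403, -0.2104, 0.1099]
orientation: [-0.0, 0.023, 1.0, 0.0]
wrist_force: [-0.3, 0.6, -3.0]
grip_width: 0.0253
grasp_force: 50.0
```

Entering cleanly. Down a further 34 mm, then the last 2 mm by feel.

servo_tool:
  commands:
    - {"translation":[0,0,0.2],"delta_rot":[0,0,0],"grip":1}
    - {"translation":[0,0,0.2],"delta_rot":[0,0,0],"grip":1}
    - {"translation":[0,0,0.2],"delta_rot":[0,0,0],"grip":1}
    - {"translation":[0,0,0.2],"delta_rot":[0,0,0],"grip":1}
    - {"translation":[0,0,0.2],"delta_rot":[0,0,0],"grip":1}
    - {"translation":[0,0,0.13],"delta_rot":[0,0,0],"grip":1}
    - {"translation":[0,0,0],"delta_rot":[0,0,0],"grip":1}
    - {"translation":[0,0,0],"delta_rot":[0,0,0],"grip":1}

```text
t: 16.77
position: [0.4405, -0.2104, 0.0761]
orientation: [-0.0, 0.023, 1.0, 0.0]
wrist_force: [-0.4, -1.2, -2.8]
grip_width: 0.0261
grasp_force: 50.0
```

servo_tool:
  commands:
    - {"translation":[0,0,0.05],"delta_rot":[0,0,0],"grip":1}
    - {"translation":[0,0,0],"delta_rot":[0,0,0],"grip":1}
    - {"translation":[0,0,0],"delta_rot":[0,0,0],"grip":1}

```text
t: 17.02
position: [0.4408, -0.2105, 0.075]
orientation: [0.0, 0.023, 1.0, -0.0]
wrist_force: [0.0, -0.6, -3.0]
grip_width: 0.0254
grasp_force: 50.0
```

servo_tool:
  commands:
    - {"translation":[0,0,0.04],"delta_rot":[0,0,0],"grip":1}
    - {"translation":[0,0,0],"delta_rot":[0,0,0],"grip":1}
    - {"translation":[0,0,0],"delta_rot":[0,0,0],"grip":1}

```text
t: 17.27
position: [0.4407, -0.2105, 0.0737]
orientation: [0.0, 0.023, 1.0, -0.0]
wrist_force: [-0.4, -0.8, -2.5]
grip_width: 0.0254
grasp_force: 50.0
```

servo_tool:
  commands:
    - {"translation":[0,0,0.02],"delta_rot":[0,0,0],"grip":1}
    - {"translation":[0,0,0],"delta_rot":[0,0,0],"grip":1}
    - {"translation":[0,0,0],"delta_rot":[0,0,0],"grip":1}

```text
t: 17.52
position: [0.4407, -0.2105, 0.0737]
orientation: [0.0, 0.023, 1.0, 0.0]
wrist_force: [-1.7, 0.7, 6.2]
grip_width: 0.0255
grasp_force: 50.0
```

The plate is resting on the block. Ease off slightly, release, and retreat straight up.

servo_tool:
  commands:
    - {"translation":[0,0,-0.015],"delta_rot":[0,0,0],"grip":1}
    - {"translation":[0,0,0],"delta_rot":[0,0,0],"grip":0.3}
    - {"translation":[0,0,0],"delta_rot":[0,0,0],"grip":0}
    - {"translation":[0,0,0],"delta_rot":[0,0,0],"grip":-0.5}
    - {"translation":[0,0,0],"delta_rot":[0,0,0],"grip":-1}
    - {"translation":[0,0,0],"delta_rot":[0,0,0],"grip":-1}
    - {"translation":[0,0,0],"delta_rot":[0,0,0],"grip":-1}
    - {"translation":[0,0,0],"delta_rot":[0,0,0],"grip":-1}

```text
t: 18.18
position: [0.4407, -0.2105, 0.0735]
orientation: [0.0, 0.023, 1.0, -0.0]
wrist_force: [-0.3, -0.4, -0.1]
grip_width: 0.0689
grasp_force: 0.0
```

servo_tool:
  commands:
    - {"translation":[0,0,-0.2],"delta_rot":[0,0,0],"grip":-1}
    - {"translation":[0,0,-0.5],"delta_rot":[0,0,0],"grip":-1}
    - {"translation":[0,0,-0.8],"delta_rot":[0,0,0],"grip":-1}
    - {"translation":[0,0,-1],"delta_rot":[0,0,0],"grip":-1}
    - {"translation":[0,0,-1],"delta_rot":[0,0,0],"grip":-1}
    - {"translation":[0,0,-1],"delta_rot":[0,0,0],"grip":-1}
    - {"translation":[0,0,-0.5],"delta_rot":[0,0,0],"grip":-1}
    - {"translation":[0,0,0],"delta_rot":[0,0,0],"grip":-1}

```text
t: 18.85
position: [0.4426, -0.2114, 0.2274]
orientation: [0.003, 0.023, 1.0, -0.001]
wrist_force: [0.9, 0.7, -0.2]
grip_width: 0.0885
grasp_force: 0.0
```

servo_tool:
  commands:
    - {"translation":[0,1,0],"delta_rot":[0,0,0],"grip":-1}
    - {"translation":[0,1,0],"delta_rot":[0,0,0],"grip":-1}
    - {"translation":[0,1,0],"delta_rot":[0,0,0],"grip":-1}
    - {"translation":[0,1,0],"delta_rot":[0,0,0],"grip":-1}
    - {"translation":[0,1,0],"delta_rot":[0,0,0],"grip":-1}
    - {"translation":[0,1,0],"delta_rot":[0,0,0],"grip":-1}
    - {"translation":[0,0,0],"delta_rot":[0,0,0],"grip":-1}
    - {"translation":[0,0,0],"delta_rot":[0,0,0],"grip":-1}

```text
t: 19.52
position: [0.4484, -0.0292, 0.2229]
orientation: [-0.001, 0.021, 1.0, 0.0]
wrist_force: [0.1, -0.0, 0.4]
grip_width: 0.0882
grasp_force: 0.0
```

Run:
```python
from cell import robot, vision
from h import *
a=load("top"); sc=vision.snapshot("scene"); s=vision.snapshot("top"); P=cloud(s); Z=P[...,2]
b=np.zeros(Z.shape,bool); b[220:276,339:400]=1
for lo,hi in((.10,.135),(.05,.075)):
    m=b&(Z>lo)&(Z<hi); print(lo,rect(P,m),np.nanmedian(Z[m]))
for n,(u0,u1,v0,v1) in(("cup",(385,460,370,445)),("bolt",(465,495,400,435)),("brk",(245,305,185,250))):
    m=np.zeros(Z.shape,bool); m[int(v0*.64):int(v1*.64),int(u0*.64):int(u1*.64)]=1; m&=Z>.012; print(n,rect(P,m))
cv2.imwrite("pics/end.png",np.hstack([cv2.resize(sc["image"][:,:,::-1],(400,300)),cv2.resize(s["image"][:,:,::-1],(400,300))]))
c=sc["image"][200:330,235:335,::-1]; cv2.imwrite("pics/end.png",np.vstack([cv2.imread("pics/end.png"),cv2.resize(np.hstack([c,load("scene")["image"][200:330,235:335,::-1]]),(800,300))]))
print(robot.get_state()["t"],robot.get_state()["position"])
```

```text
0.1 (array([0., 0.]), array([0., 0.]), 0.0, 0) nan
0.05 (array([ 437.9, -245.2]), array([14.3, 76.9]), 88.27, 147) 0.056382076070724874
cup (array([412.4,  27. ]), array([90.9, 54.9]), 23.67, 1323)
bolt (array([406.3,  -1.6]), array([14.7, 18.8]), 87.51, 414)
brk (array([717.8, 262.1]), array([ 40.1, 110.7]), 59.0, 218)
19.6167 [ 0.448465   -0.03150172  0.22314483]
  return np.nanmean(a, axis, out=out, keepdims=keepdims)
```

View pics/end.png

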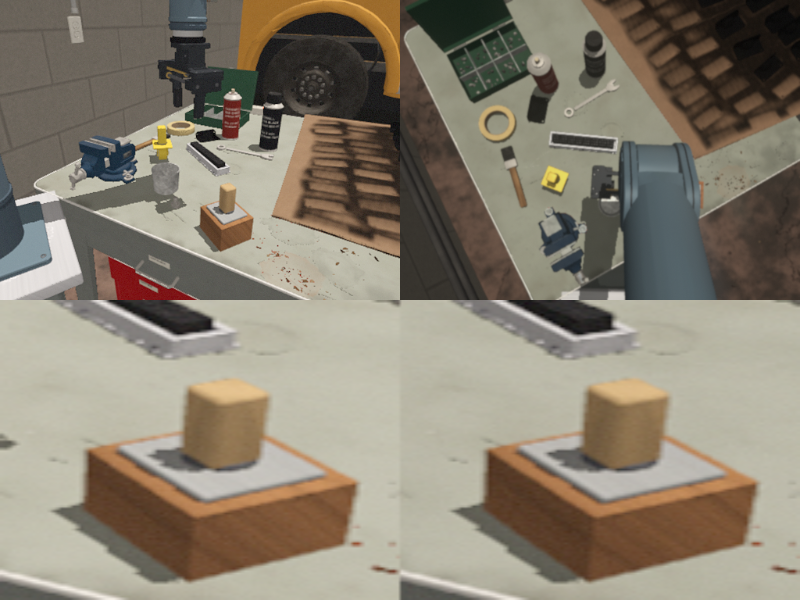

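The end picture shows the roller seated in its stand exactly as at the start (bottom left now, bottom right before). The cup and bolt are unmoved in the scene view (165,180), and the bracket is unmoved by measurement. Handing in.

```bash
python3 -c "
from cell import robot
print(robot.job_done())"
```

```text
the job is handed in; nothing more can be done
None
```

I rolled all eight inserts from one end of the rail to the other at about 10–15 N. Afterwards their tops lay on a straight line to within 0.3 mm, so I take them as fully home. The roller is back upright in its stand with the guard plate on the block, the cup, bolt and bracket are where they were, and I handed the job in at about 20 s; it returned no verdict.

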